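Offer the lower impression tray up to the cast in the articulator

ROBOT

A 7-joint arm with a two-finger parallel gripper is mounted at the origin on a cart in front of the work surface, level with it; the furniture and walls round the work are solid. World frame = base frame: x ahead of the robot, y to its left, z up, the work surface at z = 0. Lengths are in m, angles in rad, forces in N, time in s.
With the tool pointing down it reaches from about 0.35 to 0.9 m from the base axis. Payload 7.2 kg.
Tool frame: the origin (TCP) lies between the finger pads; the fingertips stand 25 mm ahead of it and the grasp point (between the pads) lies 6 mm ahead of it (robot.tcp_to_tips is the distance from the TCP to the fingertips, in m); z points along the fingers, y is the line along which they close (so a half turn about z gives the same grasp; the last joint's range is limited). The gripper opens to 88 mm and grips with 3 to 60 N. Pads are 20 mm wide; open, the fingers measure 115 mm over their backs; the gripper's body (75 mm by 178 mm) begins 61 mm behind the grasp point.
Start: joints at [1.216, 0.411, -0.013, 1.596, 0.006, 1.134, -0.082], TCP at [0.177, -0.599, 0.248] pointing down, gripper open.
Joint ranges: [-2.95, 2.95], [-0.29, 1.99], [-1.47, 1.44], [0.14, 2.54], [-1.03, 4.17], [0.13, 1.85], [-2.86, 2.86]. Speed limits (rad/s): [2.39, 2.39, 3.01, 3.01, 3.14, 3.14, 3.14].

INTERFACE

Orientations are given as a unit quaternion [w, x, y, z].
In Python, from workcell import robot gives the robot as it stands. The module is installed in compiled form; this text tells all that it offers. Calls block until the motion is done:
- robot.move_to(position, orientation): joint-space move of the TCP to a pose.
- robot.move_linear(position, attitude=None, max_speed=0.15, contact_N=None): straight line of the TCP; attitude=None keeps the orientation; max_speed is the mean speed in m/s. With contact_N (N) it stops when the force on the tool has changed by that much, and returns True; else False.
- robot.move_j(angles): joint-space move.
- robot.command_gripper(opening, grasp_force=None): finger opening in m; grasp_force is the grip in N (None keeps the last); returns when the fingers have stopped.
- robot.wait(seconds).
- robot.ik(position, orientation): joint angles nearest the present ones, or None.
- robot.capture(name): name is "scene" or "top" or "wrist"; returns a dict with "frame" (480x640x3 uint8, red, green, blue), "z_map" (480x640 float32, m along the optical axis (not along the pixel's ray), 0 where there is no reading), "camera_matrix" (3x3 intrinsics, pixels), "dist" ([k1, k2, p1, p2, k3] as OpenCV has them; the pictures are not rectified), "extrinsics" (4x4, takes a point from world to camera coordinates). Camera axes: x right, y down, z forward; pixel columns grow to the right and rows downward; lengths in m; the calibration is good to about 2 mm. A picture is of the moment at which its call begins.
A pose or a line that the arm cannot do raises robot.PlanningError and nothing moves.
- robot.finish_job(): hands the job in; it is judged then, once.
Readings, each from a call of its own:
- robot.current_t(): time.
- robot.current_joints(): joint angles.
- robot.current_joint_vel(): joint speeds.
- robot.current_joint_efforts(): joint torques, N m.
- robot.current_tool_pos(): TCP position.
- robot.current_tool_rot(): TCP orientation.
- robot.current_contact_force(): force on the tool from outside, world axes, zero at the start.
- robot.current_torque(): the same for the moment, N m.
- robot.current_opening(): finger opening in m.
- robot.current_grip_force(): force on a finger pad.
Only numpy, scipy, OpenCV 4.12 (cv2) and the standard library are available. Lean on these libraries where they do the work, as an engineer would, in place of code of your own. Each camera call takes 0.05 s, during which the arm holds its last target. There are 200 camera calls.

TASK

Swing the articulator's upper arm up and fully back so that it rests open, then take the custom impression tray made for a lower jaw (the open horseshoe, not the one with a palate plate) by its handle and carry it over the things in between. Hold it just above the lower teeth in the articulator, less than a centimetre over them: level, horseshoe over the arch of teeth, handle to the front. Finish still holding it there in the air, motionless, so that I can judge its outline; the lacquer on the cast is tacky, so the tray must never touch the articulator or its casts, and everything else on the bench stays where it is.

Things in the scene. Friction and masses are not known exactly. Their poses are not given: they have to be found in the camera images.
- articulator_upper (a joint): opening of the articulator's upper arm, rad: 0 closed, 2.3 fully back at its stop. The hinge is stiff enough to hold the arm where it is left beyond about 1.6; let go earlier, it falls shut. Under 4 N at the front turns it. Fully back, arm, cast and pin stand behind the lower cast, up to 250 mm above the bench, nothing ahead of x = 20 mm in the articulator's frame; half open, the pin is in the way
- articulator: grey metal hinge articulator with two plaster casts, fixed to the bench, 150 (x) by 127 (y) by 120 mm high. Origin on the bench, 12 mm behind the casts' middle; x points from its front (front teeth, steel pin, free end of the upper arm) to the hinge and two posts at the rear (x 45, y +-50 mm), z up. Base top 16 mm; lower cast spans x -37 to 13, y -32 to 32 mm, tooth tips 52 mm above the bench
- lower_arch (a point): middle of the lower cast at the height of the tips of its teeth: x -12, y 0, z 52 mm in the articulator's frame; axes as the articulator's. The teeth lie on a half oval 23 mm ahead of to level with this point and 26 mm to either side
- hinge_axis (a point): middle of the upper arm's hinge axis (which runs along the articulator's y): x 45, y 0, z 104 mm in the articulator's frame
- upper_arm_grip (a point): middle of the upper arm's bar near its free end, 95 mm from the hinge axis, moving with it; closed, straight in front of the hinge axis and level with it. The bar is 30 mm wide (along the hinge axis) and 10 mm thick; 15 mm farther out a steel pin goes through it, with a knob standing 10 mm above it. Take the bar here from above across its width; it turns between the fingers as the arm swings
- lower_tray: pale blue rigid tray for a lower jaw, 30 g: a horseshoe trough, open below and between its legs, 11 mm high, trough 18 mm wide, 43 (x) by 69 mm (y) without the handle. Lies on the bench. Origin in its underside; x points from the bow with the handle (front, x -29 mm) to the free legs (rear, x 14 mm), z up. Over the arch, its origin is straight above point lower_arch with axes parallel
- lower_tray_handle (a point): middle of the lower tray's handle, x -31, y 0, z 28 mm in the tray's frame. A stub 16 mm wide (y) and 9 mm thick rises from the bow at x -25.5 mm to 36 mm above the underside, with an 8 mm thick lip on top turned forward to x -44 mm; take it from above across its 16 mm width
- upper_tray: pale blue tray for an upper jaw, to be left alone: same size, handle and frame as the lower tray, but with a vaulted palate plate closing the space between its legs. The two trays lie about 120 to 180 mm apart side by side, in either order
- pin_rack: clear rack full of firing pins, 180 by 67 mm and 110 mm high, loose, standing between the trays and the articulator with its long side across the way; origin in the middle of its underside
- alcohol_bottle: white bottle with a blue cap, 54 mm diameter, 150 mm high, loose; origin in the middle of its underside
- stain_bottle: amber-yellow bottle, 30 mm diameter, 78 mm high, loose; origin in the middle of its underside
- amber_bottle: small bottle with a black cap, 33 mm diameter, 64 mm high, loose; origin in the middle of its underside
- powder_jar: white lidded jar, 50 mm diameter, 41 mm high, loose; origin in the middle of its underside
- plaster_model: loose plaster jaw model, 48 by 61 by 24 mm; origin in the middle of its underside

How it is judged:
By the outcome, as a careful person would: the job done as asked, in the order asked, and still so for the second after the job is handed in, while the arm keeps its last pose, push and grip.
It also fails if it takes over 56 s, if anything falls off the work surface, if the arm or the gripper's body presses on something with over 40 N, if the wrist force passes 120 N, or if a joint passes its speed limit or range.

## Working session

There is one attempt and no reset: what is moved stays moved. The work goes in short steps, each a Python script; the robot and the scene stay as the last script left them, time stands still between calls to the robot, and variables do not carry over. Pictures are saved under pics/ and viewed, at most 13 in all, crops included, and the job is handed in when it is done.

```bash
mkdir -p pics
cat > h.py <<'E'
import numpy as np, cv2
from workcell import robot
def cap(n):
    c=robot.capture(n); np.savez(f'pics/{n}.npz',**{k:np.array(v) for k,v in c.items()}); return c
def pts(c):
    z=c['z_map']; v,u=np.mgrid[:480,:640]
    p=cv2.undistortPoints(np.stack([u,v],-1).reshape(-1,1,2).astype(np.float64),np.array(c['camera_matrix']),np.array(c['dist'])).reshape(480,640,2)
    P=np.dstack([p*z[...,None],z]); E=np.array(c['extrinsics'])
    W=(P-E[:3,3])@E[:3,:3]; W[z==0]=np.nan
    return W
E
python3 - <<'E'
from h import *
for n in('scene','top'):
    c=cap(n); cv2.imwrite(f'pics/{n}1.png',c['frame'][...,::-1]); E=np.array(c['extrinsics']); print(n,-E[:3,:3].T@E[:3,3],E[2,:3])
print(robot.current_tool_rot(),robot.current_t())
E
```

```text
scene [-0.33491819 -0.56819439  0.6244651 ] [ 0.74203681  0.47319525 -0.47483432]
top [ 0.35505416 -0.02933292  1.16781896] [ 0.12848428 -0.00784475 -0.99168052]
[-6.85934560e-04  9.89733025e-01  1.42926703e-01 -1.60118245e-04] 0.1
```

View pics/scene1.png

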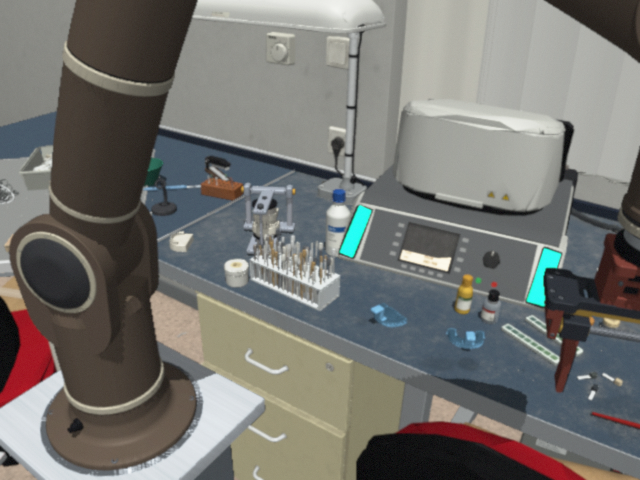

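View pics/top1.png

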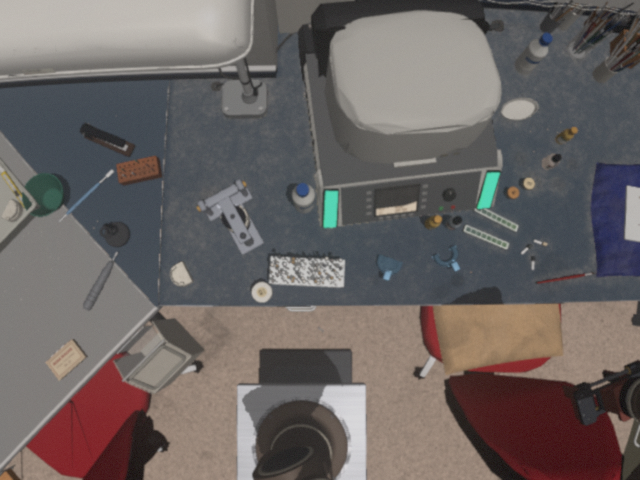

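Scene view: articulator near (265,215), rack (295,272), trays at (388,315) and (465,338). Top view: articulator (232,215) with its front toward (250,245), rack (306,271), plated tray (388,265), open horseshoe (448,258).

```bash
cat > m.py <<'E'
from h import *
c=dict(np.load('pics/top.npz')); W=pts(c); f=c['frame']
a=cv2.resize(f[235:285,365:475],None,fx=7,fy=5.6*1.25,interpolation=cv2.INTER_CUBIC)[:350]
b=cv2.resize(f[170:260,190:320],None,fx=6,fy=6,interpolation=cv2.INTER_CUBIC)[:,:770]
o=np.zeros((600,780,3),np.uint8); 
cv2.imwrite('pics/z_tray.png',a[...,::-1]); cv2.imwrite('pics/z_art.png',b[...,::-1])
hsv=cv2.cvtColor(f,cv2.COLOR_RGB2HSV)
m=((hsv[...,0]>95)&(hsv[...,0]<115)&(hsv[...,1]>90)&(hsv[...,2]>90)).astype(np.uint8)
m[:,:365]=0;m[:,480:]=0;m[:240]=0;m[285:]=0
n,l,s,ce=cv2.connectedComponentsWithStats(m)
for i in range(1,n):
    if s[i,4]>20:
        p=W[l==i]; p=p[~np.isnan(p[:,0])]; print('tray',s[i],np.round(p.min(0),3),np.round(p.max(0),3)); q=p[p[:,2]>.026]; print(' handle',len(q),q.mean(0).round(4),' low mean',p[p[:,2]<.018].mean(0).round(4))
# articulator
r=np.zeros((480,640),bool); r[175:258,190:268]=1
P=W[r&(W[...,2]>.09)]; print('art high',len(P),P.min(0),P.max(0))
vv,uu=np.nonzero(r&(W[...,2]>.095))
pc=P[:,:2]-P[:,:2].mean(0)
for lo,hi in((.06,.09),(.09,.1),(.1,.106),(.106,.112),(.112,.13)):
    q=W[r&(W[...,2]>lo)&(W[...,2]<=hi)]; print(lo,len(q),q.mean(0).round(4) if len(q) else '')
# rack, bottles
for n,(u0,v0,u1,v1),z in(('rack',(262,245,352,295),.05),('alc',(288,175,320,215),.1),('jar',(245,278,275,308),.03),('plaster',(165,255,195,290),.015),('stain',(425,208,445,230),.03),('amb',(447,210,465,230),.03)):
    r=np.zeros((480,640),bool); r[v0:v1,u0:u1]=1; q=W[r&(W[...,2]>z)&(W[...,2]<.2)]; print(n,len(q),q.min(0).round(3),q.max(0).round(3)) if len(q) else print(n)
E
python3 m.py
```

```text
art high 1272 [0.4884818  0.11313275 0.09361012] [0.63496472 0.23990235 0.12335897]
0.06 26 [0.5847 0.1549 0.0711]
0.09 138 [0.5534 0.1556 0.098 ]
0.1 141 [0.5559 0.1626 0.1034]
0.106 727 [0.5628 0.1632 0.109 ]
0.112 266 [0.5796 0.1724 0.1151]
rack 1171 [ 0.39  -0.105  0.05 ] [0.46  0.073 0.114]
alc 456 [ 0.579 -0.045  0.1  ] [0.641 0.019 0.155]
jar 383 [0.353 0.061 0.031] [0.41  0.118 0.086]
plaster 254 [0.394 0.273 0.015] [0.454 0.328 0.028]
stain 270 [ 0.535 -0.356  0.03 ] [ 0.581 -0.304  0.082]
amb 191 [ 0.533 -0.409  0.03 ] [ 0.578 -0.362  0.069]
```

Run:
```python
import cv2,numpy as np
a=cv2.imread('pics/z_tray.png');b=cv2.imread('pics/z_art.png')
b=cv2.resize(b,(400,277));a=cv2.resize(a,(700,318))
o=np.zeros((600,700,3),np.uint8);o[:318]=a;o[320:597,:400]=b;cv2.imwrite('pics/z.png',o)
```

```text
(no output)
```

View pics/z.png

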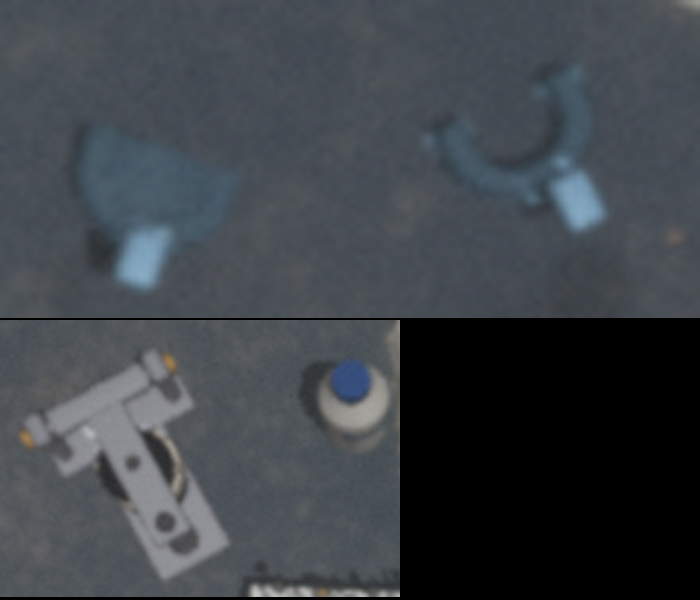

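Lower tray is the right one: handle lip about px (456,266), legs at (433,256) and (455,246). Articulator: hinge ends about (244,184) and (199,208), knob at (243,236).

```bash
cat >> h.py <<'E'
def ray(c,uv,z):
    p=cv2.undistortPoints(np.array(uv,float).reshape(-1,1,2),np.array(c['camera_matrix']),np.array(c['dist'])).reshape(-1,2)
    E=np.array(c['extrinsics']); d=np.c_[p,np.ones(len(p))]@E[:3,:3]; o=-E[:3,:3].T@E[:3,3]
    return o+d*((z-o[2])/d[:,2])[:,None]
E
python3 - <<'E'
from h import *
c=dict(np.load('pics/top.npz')); W=pts(c); f=c['frame'].astype(int)
print('knobs',ray(c,[(243.9,184),(198.7,208)],.104)[:,:2],'pin',ray(c,[(242.9,235.6)],.119)[:,:2])
r=np.zeros((480,640),bool); r[175:258,190:268]=1
q=W[r&(W[...,2]>.1125)]; print('tube',q.min(0),q.max(0))
q=W[r&(W[...,2]>.105)&(W[...,2]<.1125)]; h=ray(c,[(221.3,196)],.104)[0]
d=np.hypot(*(q[:,:2]-h[:2]).T); b=q[(d>.03)&(d<.09)]; v=np.linalg.svd(b[:,:2]-b[:,:2].mean(0))[2][0]; print('bar mid',b.mean(0),'yaw',np.degrees(np.arctan2(v[1],v[0])),'maxd',d.max(),len(b))
# tray
bl=(f[...,2]-f[...,0]>25); bl[:235]=0;bl[285:]=0;bl[:,:420]=0;bl[:,475:]=0
hsvv=f[...,2]; hd=bl&(hsvv>130)
for n,m,z in(('handle',hd,.036),('trough',bl&~hd,.011)):
    k,l,s,ce=cv2.connectedComponentsWithStats(m.astype(np.uint8)); i=1+np.argmax(s[1:,4]); print(n,s[i])
    y,x=np.nonzero(l==i); P=ray(c,np.c_[x,y],z)[:,:2]; (cc,sz,an)=cv2.minAreaRect(P.astype(np.float32)); print(cc,sz,an, P.mean(0)); 
    print(np.nanmedian(W[l==i][:,2]))
print('legs',ray(c,[(432.9,256.5),(454.9,246)],.011)[:,:2],'lip',ray(c,[(455.8,266.4)],.036)[:,:2])
E
```

```text
knobs [[0.62791096 0.1318246 ]
 [0.57104212 0.23732049]] pin [[0.50322079 0.12963731]]
tube [0.49624628 0.12107321 0.11250895] [0.63496472 0.23699941 0.12335897]
bar mid [0.56187742 0.16138809 0.10882542] yaw -156.75619719893413 maxd 0.12148152967213759 411
handle [452 262   8   9  48]
(0.4375598430633545, -0.3819856345653534) (0.020867308601737022, 0.013695518486201763) 25.206588745117188 [ 0.4375538  -0.38198318]
0.035101361781487025
trough [432 245  26  27 164]
(0.45156070590019226, -0.3734932839870453) (0.05953791365027428, 0.06880831718444824) 25.572763442993164 [ 0.45901965 -0.37108039]
0.008989742582901082
legs [[ 0.46379541 -0.33244924]
 [ 0.49021303 -0.39028214]] lip [[ 0.43655587 -0.38270128]]
```

```bash
cat >> h.py <<'E'
from scipy.spatial.transform import Rotation as Ro
def quat(psi,a=0.):
    z=np.array([-np.sin(a)*np.cos(psi),-np.sin(a)*np.sin(psi),-np.cos(a)]); y=np.array([np.sin(psi),-np.cos(psi),0])
    return list(Ro.from_matrix(np.c_[np.cross(y,z),y,z]).as_quat(scalar_first=True)),z
def swing(H,psi,th,a,R=.100,d=.011):
    q,z=quat(psi,a); p=np.array([H[0]-R*np.cos(th)*np.cos(psi),H[1]-R*np.cos(th)*np.sin(psi),.104+R*np.sin(th)])
    return p-d*z,q
E
python3 - <<'E'
from h import *
c=dict(np.load('pics/top.npz')); W=pts(c)
for n,(u0,v0,u1,v1) in dict(lampbase=(215,80,270,120),lamphead=(0,0,250,70),lampcol=(235,55,255,90),furnpanel=(325,190,500,225),furnbody=(320,20,500,190),trayarea=(120,70,300,170)).items():
    q=W[v0:v1,u0:u1].reshape(-1,3); q=q[q[:,2]>.02]; print(n,len(q),np.percentile(q,[1,50,99],axis=0).round(3).tolist())
H=(.5995,.1846); psi=np.radians(29)
for th,a in((0,0),(.8,0),(1.6,0.1),(2.0,.2),(2.3,.2)):
    p,q=swing(H,psi,th,a); print(th,p.round(3),robot.ik(list(p),q))
for p in((.36,-.38,.3),(.36,-.1,.3)): print(robot.ik(p,quat(psi)[0]))
E
```

```text
lampbase 1505 [[0.835, 0.094, 0.02], [0.875, 0.145, 0.026], [0.931, 0.208, 0.129]]
lamphead 17417 [[0.736, 0.078, 0.199], [0.769, 0.267, 0.518], [0.882, 0.481, 0.536]]
lampcol 668 [[0.747, 0.085, 0.022], [0.884, 0.13, 0.113], [0.972, 0.174, 0.468]]
furnpanel 4887 [[0.542, -0.472, 0.039], [0.585, -0.238, 0.076], [0.616, -0.061, 0.124]]
furnbody 29745 [[0.616, -0.454, 0.104], [0.73, -0.221, 0.316], [0.929, -0.05, 0.349]]
trayarea 3042 [[0.689, 0.087, 0.02], [0.878, 0.184, 0.028], [0.957, 0.472, 0.462]]
0 [0.512 0.136 0.115] [ 0.27968871  0.55163562 -0.83160113  1.92025909  0.51817887  0.89779642
 -1.87784652]
0.8 [0.539 0.151 0.187] [ 0.35097564  0.54911848 -0.97672308  1.7820152   0.51024686  1.08774233
 -1.86902977]
1.6 [0.603 0.187 0.215] [ 0.22241227  0.70736925 -0.98954446  1.48675603  0.57101804  1.3695502
 -1.89078243]
2.0 [0.638 0.206 0.206] [ 0.09429036  0.8084846  -0.90871863  1.29530851  0.56981896  1.51996972
 -1.85939612]
2.3 [0.66  0.218 0.189] [ 0.05223347  0.85306447 -0.87814109  1.23434567  0.58319804  1.52371415
 -1.8489532 ]
[ 0.86555637  0.20343769 -0.1715484   1.76006554  0.03729139  1.18123998
 -0.38134018]
[ 0.69876902 -0.05878738 -0.52041764  2.03866227 -0.03195345  1.15413852
 -0.87261844]
```

Run:
```python
from h import *
c=dict(np.load('pics/scene.npz')); W=pts(c)
q=W[0:40,195:390].reshape(-1,3); m=(q[:,1]>.05)&(q[:,1]<.5)&(q[:,0]<.95)&(q[:,2]>.3); q=q[m]
for y in np.arange(.05,.45,.05):
    s=q[(q[:,1]>y)&(q[:,1]<y+.05)]
    if len(s): print(round(y,2),len(s),s.min(0).round(3),s.max(0).round(3))
p=(.36,-.38,.30); robot.move_to(list(p),quat(np.radians(25.5))[0])
c=cap('wrist'); cv2.imwrite('pics/w1.png',c['frame'][...,::-1]); np.savez('pics/w1.npz',**c)
robot.move_to([.36,-.1,.3],quat(np.radians(29))[0])
robot.move_to([.45,.10,.30],quat(np.radians(29))[0])
c=cap('wrist'); cv2.imwrite('pics/w2.png',c['frame'][...,::-1]); np.savez('pics/w2.npz',**c)
print(robot.current_t(),robot.current_tool_pos())
cv2.imwrite('pics/w12.png',np.hstack([cv2.resize(cv2.imread(f'pics/w{i}.png'),(400,300),interpolation=cv2.INTER_AREA) for i in(1,2)]))
```

```text
0.05 1205 [0.742 0.065 0.455] [0.949 0.1   0.521]
0.1 883 [0.732 0.1   0.423] [0.913 0.15  0.522]
0.15 569 [0.73  0.15  0.456] [0.77 0.2  0.52]
0.2 504 [0.731 0.2   0.456] [0.764 0.25  0.518]
0.25 446 [0.73  0.25  0.457] [0.762 0.3   0.515]
0.3 408 [0.73  0.3   0.456] [0.759 0.35  0.513]
0.35 404 [0.731 0.35  0.391] [0.949 0.4   0.51 ]
0.4 408 [0.73  0.4   0.387] [0.95  0.45  0.508]
3.2833 [0.45015456 0.09780542 0.29966336]
```

View pics/w12.png

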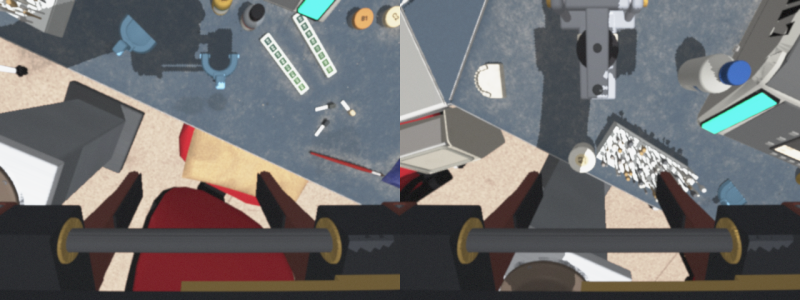

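Wrist view 1 shows the plated tray at (130,35) and the open horseshoe at (220,70), handle toward the camera; view 2 shows the bar running to (598,90), with the rack and jar clear of the articulator.

Run:
```python
from h import *
c=dict(np.load('pics/w2.npz')); W=pts(c)
H=np.array((.5995,.1846)); psi=np.radians(29)
ex=np.array([np.cos(psi),np.sin(psi)]); ey=np.array([-ex[1],ex[0]])
P=W.reshape(-1,3); P=P[~np.isnan(P[:,0])]; L=np.c_[(P[:,:2]-H)@ex,(P[:,:2]-H)@ey,P[:,2]]
b=L[(L[:,2]>.1)&(L[:,2]<.113)&(abs(L[:,1])<.025)&(L[:,0]<-.03)&(L[:,0]>-.14)]
print('bar z',np.median(b[:,2]),'xmin',np.percentile(b[:,0],1))
X=[];Y=[]
for x in np.arange(-.105,-.035,.005):
    s=b[abs(b[:,0]-x)<.0025,1]
    if len(s)>5: X.append(x);Y.append((np.percentile(s,2)+np.percentile(s,98))/2); print(round(x,3),len(s),s.min().round(4),s.max().round(4))
k=np.polyfit(X,Y,1); print('slope deg',np.degrees(k[0]),'y at hinge',k[1])
k=L[(L[:,2]>.1155)&(L[:,2]<.125)&(abs(L[:,1])<.02)&(L[:,0]<-.07)]; print('knob',len(k),k.mean(0))
k=L[(L[:,2]>.1)&(L[:,2]<.13)&(abs(L[:,0])<.03)]; print('tube',len(k),k.min(0),k.max(0))
# tray
c=dict(np.load('pics/w1.npz')); W=pts(c); f=c['frame'].astype(int)
m=(f[...,2]-f[...,0]>35)&(W[...,2]<.06)&(W[...,1]<-.31)&(W[...,1]>-.43)&(W[...,0]<.5)&(W[...,0]>.4)
for n,lo,hi in(('lip',.030,.045),('trough',.003,.02)):
    p=W[m&(W[...,2]>lo)&(W[...,2]<hi)]; print(n,len(p),p.mean(0),cv2.minAreaRect(p[:,:2].astype(np.float32)))
```

```text
bar z 0.10793525655723302 xmin -0.12004486298935967
-0.105 129 -0.0161 0.0134
-0.1 207 -0.016 0.0133
-0.095 209 -0.016 0.0132
-0.09 245 -0.0159 0.0131
-0.085 213 -0.0159 0.0139
-0.08 215 -0.0158 0.0139
-0.075 221 -0.0158 0.0137
-0.07 248 -0.0227 0.0137
-0.065 217 -0.0157 0.0172
-0.06 236 -0.0156 0.018
-0.055 216 -0.0225 0.0133
-0.05 239 -0.0155 0.016
-0.045 245 -0.0155 0.0143
-0.04 240 -0.0154 0.0175
slope deg 0.4021741988610715 y at hinge -0.0006679117555742817
knob 233 [-0.10936517 -0.00110763  0.1174934 ]
tube 4609 [-0.02999625 -0.24818798  0.10000718] [0.00132351 0.06231316 0.12996673]
lip 328 [ 0.43914654 -0.38230403  0.03427704] ((0.43961000442504883, -0.38267216086387634), (0.022368615493178368, 0.015868131071329117), 25.401681900024414)
trough 942 [ 0.46222593 -0.37119741  0.00771302] ((0.46179482340812683, -0.37189972400665283), (0.04146283119916916, 0.06353224813938141), 24.813186645507812)
```

Run:
```python
from h import *
H=(.600,.1837); psi=np.radians(29.3)
p,q=swing(H,psi,0,0)
robot.move_to(list(p+[0,0,.08]),q)
print('touch',robot.move_linear(list(p),max_speed=.1,contact_N=12))
robot.command_gripper(.02,15); print(robot.current_opening(),robot.current_grip_force(),robot.current_contact_force())
for th in np.arange(.2,2.01,.2):
    p,q=swing(H,psi,th,-.1*max(0,(th-1.4)/.9)); robot.move_linear(list(p),q,max_speed=.09); print(round(th,2),np.round(robot.current_contact_force(),1),round(robot.current_opening(),4))
for i in('scene','top'):
    c=cap(i); cv2.imwrite(f'pics/{i}2.png',c['frame'][...,::-1])
print(robot.current_t())
a=cv2.imread('pics/scene2.png');cv2.imwrite('pics/s2.png',a[60:360,60:460])
```

```text
touch False
0.029709651292469347 15.002922713756561 [-1.03177938  1.69913582  0.21404966]
0.2 [-3.5  2.6  0.2] 0.0295
0.4 [-4.8  3.4  1.5] 0.0298
0.6 [-4.6  3.4  2.5] 0.0295
0.8 [-3.8  3.6  3.5] 0.03
1.0 [-2.7  4.7  2.3] 0.0296
1.2 [-2.2  4.8  1.2] 0.0302
1.4 [-3.1  4.7  2.1] 0.0302
1.6 [-2.6  4.   3.1] 0.0297
1.8 [-1.9  5.1  5.1] 0.0283
2.0 [ 1.1  4.8 11.7] 0.027
9.5583
```

View pics/s2.png

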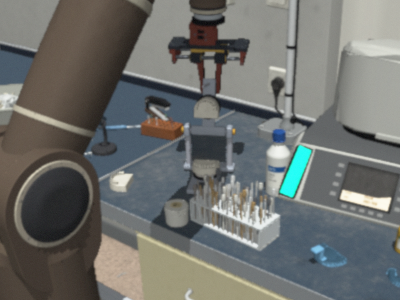

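The arm is nearly vertical and beyond, gripper at (208,75) still holding it; the forces rose a bit at the last step, so I check closely.

Run:
```python
from h import *
c=cap('wrist'); a=cv2.resize(c['frame'],(400,300),interpolation=cv2.INTER_AREA)
s=np.load('pics/scene.npz'); b=cv2.resize(s['frame'][110:270,220:340],(225,300),interpolation=cv2.INTER_CUBIC)
cv2.imwrite('pics/w3.png',np.hstack([a,b])[...,::-1])
print(robot.current_contact_force(),robot.current_opening(),robot.current_grip_force())
```

```text
[ 0.89316174  5.72249609 12.35336692] 0.0270373844322531 15.007669609040022
```

View pics/w3.png

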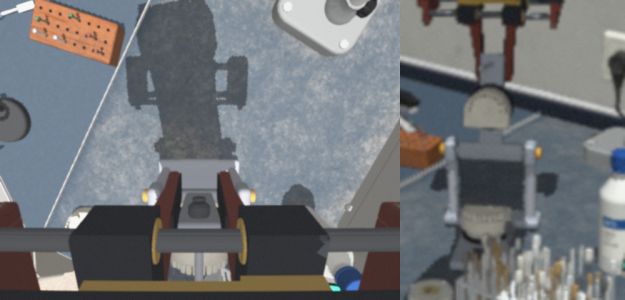

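Run:
```python
from h import *
H=(.600,.1837); psi=np.radians(29.3)
robot.command_gripper(.05); print('open',np.round(robot.current_contact_force(),1))
robot.command_gripper(.02,12); print(np.round(robot.current_contact_force(),1),robot.current_opening())
for th in (2.1,2.2,2.3,2.36):
    p,q=swing(H,psi,th,-.1); t=robot.move_linear(list(p),q,max_speed=.07,contact_N=14); print(th,t,np.round(robot.current_contact_force(),1),round(robot.current_opening(),4))
    if t: break
print(robot.current_t(),robot.current_tool_pos(),p)
s=cap('scene'); w=robot.capture('wrist'); b=cv2.resize(s['frame'][110:270,220:340],(225,300),interpolation=cv2.INTER_CUBIC)
cv2.imwrite('pics/w4.png',np.hstack([cv2.resize(w['frame'],(400,300)),b])[...,::-1])
```

```text
open [-0.3  0.8  0.6]
[-0.3  0.8 -0.6] 0.029639247757154513
2.1 False [2.4 2.  5.5] 0.0297
2.2 False [3.1 2.1 7.9] 0.0295
2.3 False [6.1 2.2 9.9] 0.0293
2.36 False [ 6.9  2.9 10.4] 0.0298
11.7583 [0.66449082 0.22002784 0.18893662] [0.66094115 0.21789858 0.18538612]
```

View pics/w4.png

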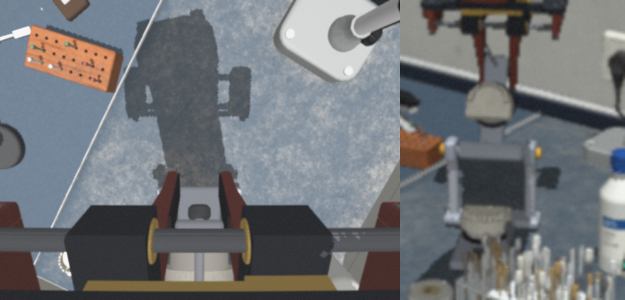

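Run:
```python
from h import *
psi=np.radians(29.3); u=np.array([.745*np.cos(psi),.745*np.sin(psi),-.667]); n=np.array([.667*np.cos(psi),.667*np.sin(psi),.745])
robot.command_gripper(.05); print('open',np.round(robot.current_contact_force(),1),robot.current_tool_pos())
robot.command_gripper(.02,12)
p0=np.array(robot.current_tool_pos())
t=robot.move_linear(list(p0+.012*u),max_speed=.04,contact_N=10)
p=np.array(robot.current_tool_pos()); F=np.array(robot.current_contact_force())
print(t,(p-p0)@u,(p-p0)@n,F@u,F@n,p)
robot.command_gripper(.06)
p=np.array(robot.current_tool_pos()); _,z=quat(psi,-.1)
robot.move_linear(list(p-.095*z),max_speed=.2)
q,_=quat(psi,0)
g=np.array([.600,.1837])-.13*np.array([np.cos(psi),np.sin(psi)])
robot.move_to([*g,.31],q)
for i in('scene','top'): c=cap(i); np.savez(f'pics/{i}3.npz',**c)
w=robot.capture('wrist'); np.savez('pics/w5.npz',**w)
s=np.load('pics/scene3.npz'); b=cv2.resize(s['frame'][110:270,220:340],(225,300),interpolation=cv2.INTER_CUBIC)
cv2.imwrite('pics/w5.png',np.hstack([cv2.resize(w['frame'],(400,300)),b])[...,::-1])
H=np.array((.600,.1837)); ex=np.array([np.cos(psi),np.sin(psi)]); ey=np.array([-ex[1],ex[0]])
for i in('scene3','top3','w5'):
    c=dict(np.load(f'pics/{i}.npz')); P=pts(c).reshape(-1,3); P=P[~np.isnan(P[:,0])]; L=np.c_[(P[:,:2]-H)@ex,(P[:,:2]-H)@ey,P[:,2]]
    k=L[(abs(L[:,1])<.012)&(L[:,2]>.125)&(L[:,2]<.26)&(L[:,0]>-.06)&(L[:,0]<.12)]
    print(i,len(k))
    for zz in np.arange(.13,.26,.02):
        s=k[abs(k[:,2]-zz)<.01]
        if len(s)>3: print(round(zz,2),len(s),np.percentile(s[:,0],[2,50,98]).round(4))
    m=L[(abs(L[:,1])<.04)&(L[:,2]>.042)&(L[:,2]<.058)&(L[:,0]>-.1)&(L[:,0]<-.03)]
    if len(m): print(' cast',len(m),np.percentile(m,[1,50,99],axis=0).round(4))
print(robot.current_t())
```

```text
open [ 0.  -0.5  0. ] [0.66072204 0.21777156 0.18502499]
False 0.012532593016190707 0.0012345990739021599 0.8696471247409701 6.924955133590279 [0.6697489  0.22292178 0.17792605]
scene3 425
0.13 60 [0.0081 0.0122 0.0164]
0.15 47 [-0.0131 -0.0051  0.0098]
0.17 112 [-0.0129 -0.0026  0.0546]
0.19 160 [0.0018 0.0548 0.0695]
0.21 27 [0.0355 0.0586 0.0747]
0.23 14 [-0.0008  0.0165  0.0305]
0.25 5 [-0.0032  0.0036  0.0046]
 cast 217 [[-0.0808 -0.0302  0.042 ]
 [-0.0615 -0.0025  0.0446]
 [-0.0332  0.0268  0.0518]]
top3 0
w5 2538
0.15 58 [-0.0118 -0.0115 -0.0105]
0.17 1080 [-0.0108 -0.0027  0.0047]
0.19 1185 [0.0041 0.0111 0.0238]
0.23 36 [0.0003 0.0075 0.009 ]
0.25 179 [0.0004 0.0032 0.0079]
 cast 2022 [[-0.0777 -0.0285  0.042 ]
 [-0.0531 -0.0002  0.0432]
 [-0.0342  0.0289  0.0516]]
15.55
```

View pics/w5.png

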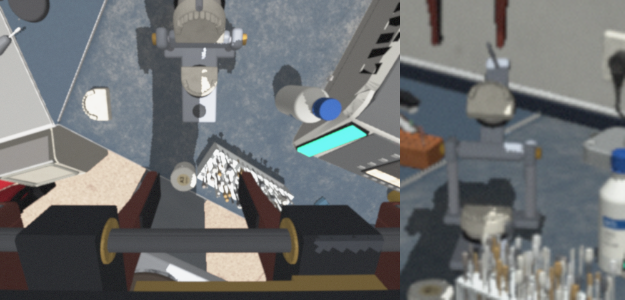

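The upper arm stands back behind the open lower cast (wrist px about (200,80)). I go to the tray, checking the opening angle from the top camera on the way.

Run:
```python
from h import *
q,_=quat(np.radians(25.3))
robot.move_to([.40,-.10,.30],q); robot.move_to([.4408,-.3819,.15],q)
robot.command_gripper(.045)
psi=np.radians(29.3);H=np.array((.600,.1837)); ex=np.array([np.cos(psi),np.sin(psi)]); ey=np.array([-ex[1],ex[0]])
for i in('top','scene'):
    c=cap(i); np.savez(f'pics/{i}4.npz',**c); P=pts(c).reshape(-1,3); P=P[~np.isnan(P[:,0])]; L=np.c_[(P[:,:2]-H)@ex,(P[:,:2]-H)@ey,P[:,2]]
    k=L[(abs(L[:,1])<.02)&(L[:,2]>.13)&(L[:,2]<.27)&(L[:,0]>-.06)&(L[:,0]<.13)]
    print(i,len(k),k.min(0).round(4),k.max(0).round(4))
    p=k[k[:,2]>.2]; print(p[np.argsort(p[:,0])].round(3)[::max(1,len(p)//14)].tolist())
    e=k[(k[:,0]>.06)]; print('end',len(e),np.percentile(e[:,0],[5,50,98]).round(4) if len(e) else '', np.percentile(e[:,2],[2,50,98]).round(4) if len(e) else '')
c=dict(np.load('pics/top4.npz')); cv2.imwrite('pics/t4.png',cv2.resize(c['frame'][150:260,180:330],(600,440),interpolation=cv2.INTER_CUBIC)[...,::-1])
print(robot.current_t())
```

```text
top 734 [-0.0115 -0.02    0.1579] [0.0836 0.02   0.2436]
[[0.0, 0.002, 0.242], [0.005, 0.001, 0.243], [0.011, 0.002, 0.238], [0.017, 0.0, 0.232], [0.023, -0.001, 0.226], [0.031, 0.001, 0.222], [0.037, 0.001, 0.218], [0.044, 0.001, 0.213], [0.051, -0.001, 0.206], [0.057, -0.001, 0.203], [0.069, 0.006, 0.202], [0.071, 0.007, 0.205], [0.072, 0.012, 0.202], [0.074, 0.001, 0.201], [0.076, 0.013, 0.201]]
end 133 [0.0608 0.0679 0.0791] [0.1832 0.1971 0.2039]
scene 592 [-0.0147 -0.0199  0.13  ] [0.0753 0.0198 0.2442]
[[-0.001, -0.002, 0.242], [-0.0, 0.001, 0.239], [0.0, 0.001, 0.244], [0.003, -0.001, 0.238], [0.007, 0.002, 0.24], [0.014, -0.002, 0.23], [0.022, -0.003, 0.228], [0.025, -0.002, 0.222], [0.026, -0.002, 0.224], [0.033, -0.001, 0.217], [0.036, -0.002, 0.216], [0.041, -0.002, 0.209], [0.043, -0.004, 0.211], [0.049, -0.002, 0.204], [0.053, -0.002, 0.2], [0.068, -0.012, 0.201], [0.069, 0.013, 0.202], [0.071, -0.016, 0.2], [0.071, 0.011, 0.201], [0.072, -0.006, 0.202], [0.072, -0.009, 0.202]]
end 87 [0.0609 0.0654 0.0726] [0.1823 0.1939 0.2024]
18.2833
```

View pics/t4.png

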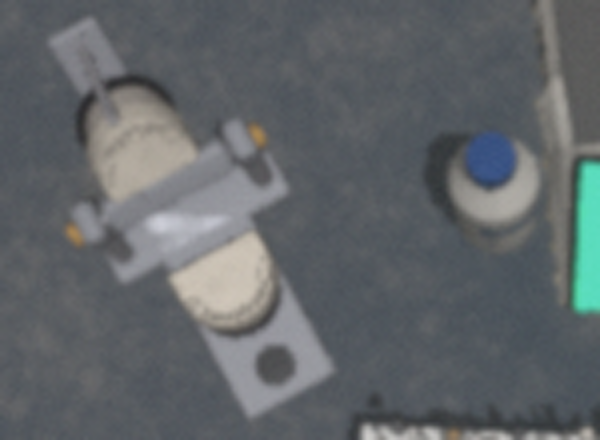

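```bash
cat >> h.py <<'E'
psiA=np.radians(29.3);HA=np.array((.600,.1837)); exA=np.array([np.cos(psiA),np.sin(psiA)]); eyA=np.array([-exA[1],exA[0]])
def theta():
    o=[]
    for i in('top','scene'):
        P=pts(robot.capture(i)).reshape(-1,3); P=P[~np.isnan(P[:,0])]; L=np.c_[(P[:,:2]-HA)@exA,(P[:,:2]-HA)@eyA,P[:,2]]
        k=L[(abs(L[:,1])<.005)&(L[:,2]>.19)&(L[:,2]<.26)&(L[:,0]>.006)&(L[:,0]<.048)]
        vx,vz,_,_=cv2.fitLine(k[:,[0,2]].astype(np.float32),cv2.DIST_HUBER,0,.01,.01).ravel(); o.append((len(k),np.pi-np.arctan2(abs(vx),abs(vz))))
    return o
E
python3 - <<'E'
from h import *
print(theta())
q,z=quat(psiA,-.1)
g=HA+.076*exA; top=np.array([*g,.215])-.025*z
robot.command_gripper(0,10)
robot.move_to([.40,-.10,.32],quat(psiA)[0])
a=HA-.10*exA; robot.move_to([*a,.33],quat(psiA)[0])
robot.move_to(list(top+[0,0,.06]),q)
robot.move_linear(list(top),max_speed=.15)
F0=np.array(robot.current_contact_force())
t=robot.move_linear(list(top-[0,0,.035]),max_speed=.04,contact_N=9)
print(t,np.array(robot.current_tool_pos())+.025*z,np.array(robot.current_contact_force())-F0)
robot.move_linear(list(top+[0,0,.05]),max_speed=.15); robot.move_to([*a,.33],quat(psiA)[0])
robot.move_to([.40,-.10,.30],quat(psiA)[0])
print(theta(),robot.current_t())
E
```

```text
[(58, np.float32(2.7940798)), (24, np.float32(2.2531686))]
True [0.66662534 0.22118973 0.19759571] [-3.2937312  -1.83156667  8.59740839]
[(55, np.float32(2.8600914)), (37, np.float32(2.3047197))] 25.775
```

The pin's slope now reads 2.30 rad, so the arm is at its stop. Next, the tray.

Run:
```python
from h import *
q,_=quat(np.radians(25.3)); g=[.4408,-.3819]
robot.command_gripper(.045)
robot.move_to([*g,.14],q)
print('touch',robot.move_linear([*g,.041],max_speed=.1,contact_N=6),robot.current_tool_pos())
robot.command_gripper(.005,25); p=robot.current_tool_pos(); print(robot.current_opening(),robot.current_grip_force(),p,robot.current_contact_force())
robot.move_linear([*g,.30],max_speed=.15)
q2,_=quat(psiA)
robot.move_to([.38,-.12,.31],q2)
arch=HA-.057*exA; t=arch-.031*exA
robot.move_to([*t,.30],q2)
c=robot.capture('scene'); np.savez('pics/s6.npz',**c); cv2.imwrite('pics/s6.png',cv2.resize(c['frame'][50:290,160:480],(640,480),interpolation=cv2.INTER_CUBIC)[...,::-1])
W=pts(c); f=c['frame'].astype(int); m=(f[...,2]-f[...,0]>25)&(W[...,2]>.2)
P=W[m]; L=np.c_[(P[:,:2]-arch)@exA,(P[:,:2]-arch)@eyA,P[:,2]]; L=L[(abs(L[:,1])<.06)&(abs(L[:,0])<.07)]
print(len(L),np.percentile(L,[1,50,99],axis=0).round(4).tolist())
print(robot.current_t(),robot.current_tool_pos(),t,robot.current_opening())
```

```text
touch False [ 0.44122458 -0.38214611  0.04161421]
0.01602849871076189 25.000264020636678 [ 0.44080548 -0.38200076  0.041162  ] [-0.88792101  0.20113541  1.83040368]
265 [[-0.0451, -0.0349, 0.258], [-0.0243, -0.0058, 0.2658], [0.0142, 0.028, 0.2943]]
33.6667 [0.5236412  0.13874146 0.29973259] [0.5232579  0.14063434] 0.01564059435780201
```

View pics/s6.png

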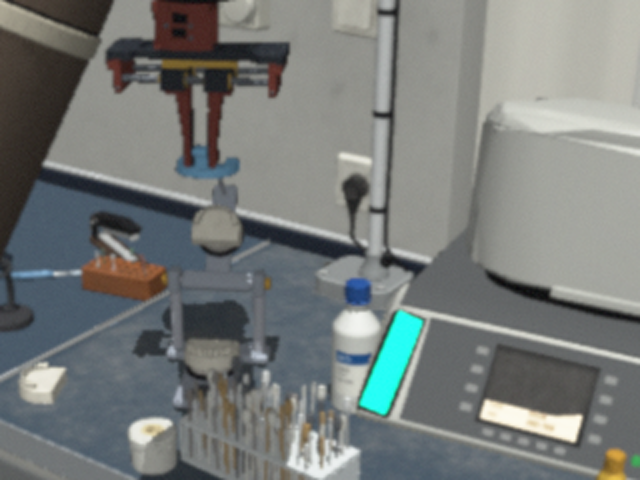

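The tray hangs level in the gripper at (205,162), with extents matching its nominal frame over the arch. Descending.

Run:
```python
from h import *
q2,_=quat(psiA); arch=HA-.057*exA; t=arch-.031*exA
robot.move_linear([*t,.16],q2,max_speed=.12)
robot.move_linear([*t,.105],max_speed=.05,contact_N=4); robot.wait(.3); p=np.array(robot.current_tool_pos()); print(p)
e=np.array([*t,.105])-p
robot.move_linear(list(np.array([*t,.0990])+np.clip(e,-.003,.003)),max_speed=.02); robot.wait(.5)
p=np.array(robot.current_tool_pos()); print(p-[*t,.099],Ro.from_quat(robot.current_tool_rot(),scalar_first=True).as_matrix()[:,2],robot.current_contact_force(),robot.current_opening())
for n in('scene','top'):
    c=robot.capture(n); W=pts(c); f=c['frame'].astype(int); m=(f[...,2]-f[...,0]>25)&(W[...,2]>.045)&(W[...,2]<.11)
    P=W[m]; L=np.c_[(P[:,:2]-arch)@exA,(P[:,:2]-arch)@eyA,P[:,2]]; L=L[(abs(L[:,1])<.05)&(abs(L[:,0])<.06)]
    print(n,len(L),np.percentile(L,[1,50,99],axis=0).round(4).tolist() if len(L) else '')
    if n=='scene': cv2.imwrite('pics/s7.png',cv2.resize(c['frame'][150:270,200:360],(640,480),interpolation=cv2.INTER_CUBIC)[...,::-1])
print(robot.current_t(),np.abs(robot.current_joint_vel()).max())
```

```text
[0.5233691  0.14059201 0.10515335]
[-8.37716907e-05  5.50858423e-05 -1.04863542e-04] [ 7.44837588e-05  2.15286947e-05 -9.99999997e-01] [0.03745967 0.5406001  0.09646178] 0.015816214531155587
scene 250 [[-0.0459, -0.0342, 0.0563], [-0.0221, -0.0042, 0.0646], [0.0159, 0.0326, 0.0949]]
top 0 
37.5917 0.0017835223104253075
```

View pics/s7.png

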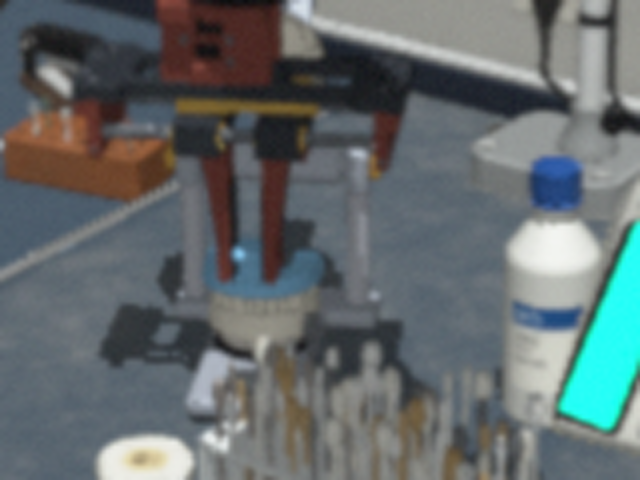

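The tray at (265,265) hovers level over the lower teeth, with its extents matching the arch, no contact force, and the rack, bottle and jar undisturbed.

```bash
python3 -c "
from h import *
print(robot.finish_job(),robot.current_t())"
```

```text
the job is handed in; nothing more can be done
the job is handed in; nothing more can be done
```

The job is handed in: the articulator's upper arm rests fully back at about 2.30 rad, and the gripper is holding the lower tray level and still, about 6 mm above the lower teeth, handle to the front, with no contact force at the last check.

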